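Feel for the release groove and pop the test enclosure's cover

TASK

The clear cover of the grey switch-test enclosure is latched. One groove is hidden somewhere along the black floor of the channel in its front edge: find it (a shut fingertip swept along the floor drops in) and press the release key at the bottom of the groove all the way down with the fingertip so that the cover pops ajar; then take the hand away. Do not touch the cover itself, and leave the loose things standing round the enclosure where they are.

Things in the scene. Friction and masses are not known exactly. Their poses are not given: they have to be found in the camera images.
- test_case: Grey test enclosure, fixed, 165 (x) x 270 (y) x 52 (z) mm. Origin: centre of its underside on the table; x points from its front edge to its back, y along the front edge, z up. Along its front edge runs an open-topped channel with a black floor, between a front lip (5 mm thick) and the chamber that the clear cover closes.
- channel_mid (a point): Middle of the channel floor, axes as test_case. Channel: 54 mm in x, 250 mm in y, rims 8 mm above the floor. The floor is 44 mm above the table and rigid: five black blocks in a row, 50 mm each (middles at y = -100, -50, 0, 50, 100 mm). Four are flat; one, at any of the five places (not reported: feel or look), has the groove: 43.6 mm long in y between 3 mm cheeks, all across x.
- release_key (a joint): Travel (m) of the black release key, 51 (x) x 42 (y) mm, at the bottom of the groove: 0 = up (start), its top 7 mm below the channel floor; 0.008 = fully down, top 15 mm below the floor. Pressing it straight down takes about 6 to 10 N; it stays where it is left. It drives the cover.
- cover: Clear cover in a dark frame, 94.5 (x) x 248 (y) x 4 mm; not to be touched. Origin: middle of its back edge on the hinge line, 48 mm above the table; x points to the back, so the panel reaches to x = -94.5 mm. Its front edge lies 7 mm behind the channel, level with the rims. The key tips it up about the hinge: 0 rad shut, 0.25 rad (edge 24 mm up) with the key fully down.
- loose_switch: Bystander, loose: rocker switch with a black body and red rocker, 34 x 31 x 25 mm, in front of the enclosure. Origin: centre of its underside.
- tape_roll: Bystander, loose: roll of black tape lying flat, 66 mm across, 19 mm high, in front of the enclosure. Origin: centre of its underside.
- brass_weight: Bystander, loose: brass weight with a knob, 28 mm across, 46 mm high, at the enclosure's right end (-y). Origin: centre of its underside.
- nine_volt: Bystander, loose: nine-volt block battery standing upright, 18 x 26 x 48 mm, at the enclosure's right end (-y). Origin: centre of its underside.

How it is judged:
By the outcome, as a careful person would: the job done as asked, in the order asked, and still so for the second after the job is handed in, with the robot touching nothing.
It also fails if it takes over 58 s, if anything falls off the work surface, if the arm or the gripper's body presses on something with over 40 N, if the wrist force passes 120 N, or if a joint passes its speed limit or range.

ROBOT

A 7-joint arm with a two-finger parallel gripper is mounted at the origin on a cart in front of the work surface, level with it; the furniture and walls round the work are solid. World frame = base frame: x ahead of the robot, y to its left, z up, the work surface at z = 0. Lengths are in mm, angles in degrees, forces in N, time in s.
With the tool pointing down it reaches from about 350 to 900 mm from the base axis. Payload 7.2 kg.
Tool frame: the origin (TCP) lies midway between the tips of the shut fingers; the grasp point (between the pads) lies 19 mm behind it; z points along the fingers, y is the direction in which the jaws open and shut (so a half turn about z gives the same grasp; the last joint's range is limited). The gripper opens to 88 mm and grips with 3 to 60 N. Pads are 20 mm wide; open, the fingers measure 115 mm over their backs; the gripper's body (75 mm by 178 mm) begins 61 mm behind the grasp point.
Start: joints at [-68.709, 23.554, -0.728, 91.456, 0.321, 64.991, -4.71], TCP at [266.108, 565.522, 222.653] pointing down, gripper open.
Joint ranges: [-169.25, 169.25], [-16.82, 113.86], [-84.01, 82.57], [7.8, 145.47], [-59.2, 239.2], [7.22, 106.19], [-163.78, 163.78]. Speed limits (degrees/s): [136.94, 136.94, 172.46, 172.46, 180, 180, 180].

INTERFACE

Orientations are given as a 3x3 rotation matrix whose columns are the frame's x, y, z axes.
In Python, from station import * gives the robot as it stands.
- The arm moves only by the tool move_arm, never from a script. Its argument "moves" is a list of rows, each a list of 7 numbers: the shift along the world's x, y, z in units of 40 mm (1.0 is 40 mm), then the turn, a rotation vector about the world's x, y, z in degrees, then the finger opening in mm, from 0 to 87.8. A call has 1 to 12 rows; each row is the pose to reach, as a shift and turn from the pose commanded when the call began; what a row does not reach only later rows make up. A row lasts 1/12 s, in which the tool goes at most 41.7 mm and 7.16 degrees, less where a joint would pass 70% of its speed; a pose out of reach is approached as far as the arm can. A call with a gripper value outside its range is refused whole. The fingers move at their own pace and stop on an object; "newtons" is the grip in N (left out, the last holds). Time passes only in rows, so rows that repeat a pose let the fingers close. It gives the time, the measured TCP pose, the force and the opening at its end, in the units of the state.
- observe(): the state, without advancing time (a new reading comes with each control period).
- get_image(name): name is "scene" or "top" or "wrist"; returns the picture (400x640x3 uint8, red, green, blue); there is no depth.
- calibration(name): a dict with "fx", "fy", "cx", "cy" (pixels), "R" (3x3) and "t" (3): a world point X has camera coordinates R X + t; the wrist camera has in their place "tool_from_camera" (4x4, takes a point from camera to tool coordinates, whose origin is the TCP and whose axes are the flange's). Camera axes: x right, y down, z forward; pixel columns grow to the right and rows downward; lengths in mm; the calibration is good to about 2 mm. A picture is of the moment at which its call begins: read the wrist's pose just before it. calibration takes no time and is no camera call.
- job_done(): hands the job in, once; it reports no verdict.
The state is a dict: "time_s": time; "joint_pos": joint angles; "qd": joint speeds; "joint_torque": joint torques, N m; "ee_pos": TCP position; "tool_rot": TCP orientation; "ft_force": force on the tool from outside, world axes, zero at the start; "ft_torque": the same for the moment, N m; "finger_gap": finger opening in mm.
Only numpy, scipy, OpenCV 4.12 (cv2) and the standard library are available. Lean on these libraries where they do the work, as an engineer would, in place of code of your own. Each camera call takes 0.05 s, during which the arm holds its last target. There are 200 camera calls.

## Working session

There is one attempt and no reset: what is moved stays moved. The work goes in short steps, Python scripts to look and compute and a tool call to move; the robot and the scene stay as the last step left them, time stands still between calls to the robot, and variables do not carry over. Pictures are saved under pics/ and viewed, about 8 in all and at most 12, crops included, and the job is handed in when it is done.

Besides the shell and the picture viewer there is one more tool, called after "Request:" as name(argument=value, ...), one argument or row to a line, values as JSON. move_arm: Moves the arm, as the interface text tells. Its arguments: {"type":"object","properties":{"moves":{"type":"array","items":{"type":"array","items":{"type":"number"}}},"newtons":{"type":"number"}},"required":["moves"]}

```bash
mkdir -p pics
python3 - <<'E'
from station import *
import cv2,numpy as np
s=observe();print(s)
for n in("scene","top"):
    im=get_image(n);cv2.imwrite(f"pics/{n}0.png",im[:,:,::-1]);c=calibration(n);print(n,c)
E
```

```text
{'time_s': 0.0, 'joint_pos': array([-68.70847222,  23.60110575,  -0.72739585,  91.50318109,
         0.32219903,  64.98972545,  -4.71101305]), 'qd': array([-0.09614547,  0.06917509, -0.03194499, -0.03967312,  0.04273123,
       -0.02643791,  0.04073874]), 'joint_torque': array([ 2.23822476e-04, -5.87953162e+01,  6.41742926e-01, -2.91085643e+01,
       -5.38305240e-02,  1.80648977e-02,  1.73731642e-04]), 'ee_pos': array([265.94491204, 565.04550574, 221.80353202]), 'tool_rot': array([[-9.04832342e-01,  4.25767691e-01, -5.52867813e-04],
       [ 4.25768027e-01,  9.04831098e-01, -1.50702211e-03],
       [-1.41389335e-04, -1.59899578e-03, -9.99998712e-01]]), 'ft_force': array([-0.71253947, -0.50986089,  0.33471731]), 'ft_torque': array([-0.05410313, -0.07487514, -0.00525757]), 'finger_gap': 87.7042983666408}
scene {'fx': 470.052908441239, 'fy': 470.052908441239, 'cx': 314.4538742949026, 'cy': 199.0147248818231, 'R': array([[ 0.86233307, -0.50623988,  0.010142  ],
       [-0.31618646, -0.55402313, -0.77011979],
       [ 0.39548425,  0.660893  , -0.63781866]]), 't': array([-590.91018256,   36.53684784,  886.63578726])}
top {'fx': 363.3340381576706, 'fy': 363.3340381576706, 'cx': 315.7191461744132, 'cy': 208.35639311880882, 'R': array([[-0.02099275, -0.99976043, -0.00619544],
       [-0.98909154,  0.02167162, -0.14569921],
       [ 0.14579857,  0.00306923, -0.98930954]]), 't': array([-289.67346715,  520.38233053,  840.68763612])}
```

View pics/top0.png

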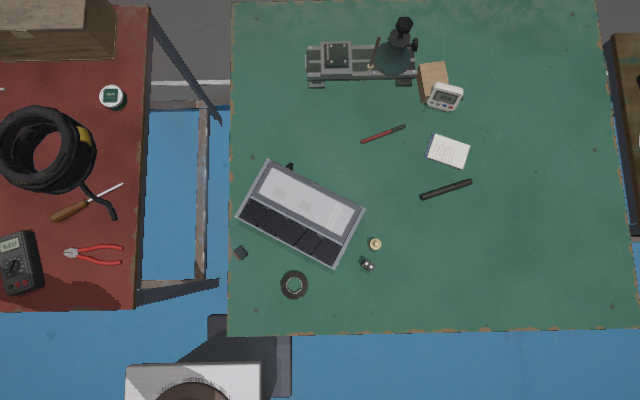

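View pics/scene0.png

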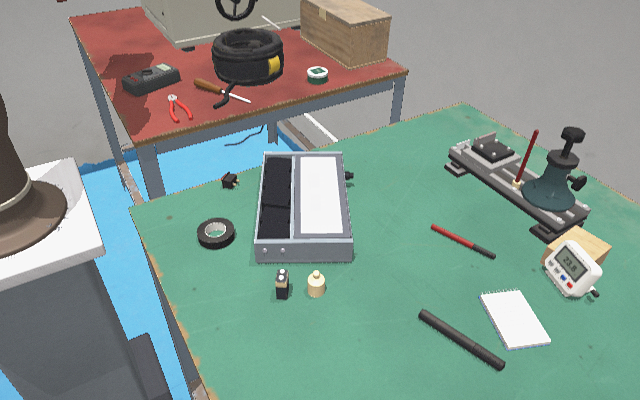

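The enclosure is in the top view at about (236–365, 159–269), with its channel along the lower-left edge. The tape roll (294,285) and the switch (240,253) are in front, the weight (376,244) and battery (367,265) at the right end. I'll enlarge the channel.

Run:
```python
import cv2,numpy as np
a=cv2.imread("pics/top0.png")[150:280,225:385]; b=cv2.imread("pics/scene0.png")[145:270,245:365]
f=lambda i:np.clip(255*(i/255.)**.55,0,255).astype('uint8')
a=cv2.resize(f(a),(480,390),interpolation=cv2.INTER_CUBIC)
b=cv2.resize(f(b),(374,390),interpolation=cv2.INTER_CUBIC)[:,:310]
cv2.imwrite("pics/crop.png",np.hstack([a,b]))
```

```text
(no output)
```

View pics/crop.png

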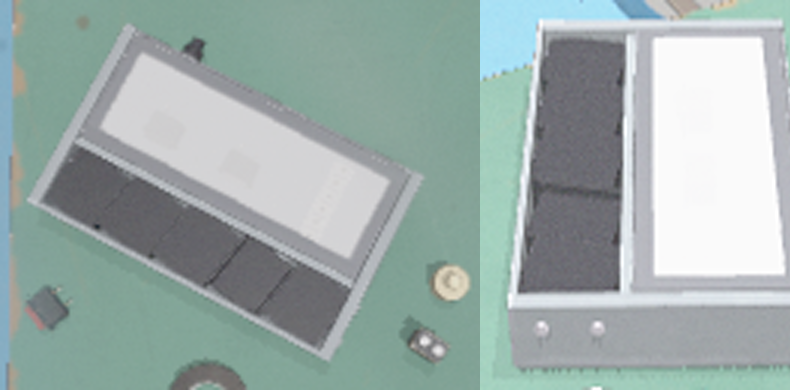

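The crop shows five blocks. The fourth from the left, second from the right (-y) end, has thick dark edges at both sides (crop x ≈ 215–290). That suggests the groove is at y = -50. Next I'll work out the pose.

```bash
cat > h.py <<'E'
from station import *
import cv2,numpy as np
def ray(c,uv):
    d=c["R"].T@np.array([(uv[0]-c["cx"])/c["fx"],(uv[1]-c["cy"])/c["fy"],1]);return -c["R"].T@c["t"],d
def hit(c,uv,z):
    o,d=ray(c,uv);return o+d*(z-o[2])/d[2]
def wcal():
    s=observe();T=np.array(calibration("wrist")["tool_from_camera"]);c=dict(calibration("wrist"))
    Rw=s["tool_rot"]@T[:3,:3];p=s["ee_pos"]+s["tool_rot"]@T[:3,3];c["R"]=Rw.T;c["t"]=-Rw.T@p;return c
def proj(c,X):
    q=c["R"]@X+c["t"];return np.array([c["fx"]*q[0]/q[2]+c["cx"],c["fy"]*q[1]/q[2]+c["cy"]])
def tri(c1,u1,c2,u2):
    o,d=ray(c1,u1);p,e=ray(c2,u2);s=np.linalg.lstsq(np.c_[d,-e],p-o,rcond=None)[0]
    a,b=o+d*s[0],p+e*s[1];return (a+b)/2,np.linalg.norm(a-b)
E
python3 - <<'E'
from h import *
t=calibration("top");s=calibration("scene")
P=[hit(t,(225+u/3-.33,150+v/3-.33),52) for u,v in[(32,198),(330,357),(420,178),(130,27)]]
print(np.round(P,1))
for i in range(4):d=P[(i+1)%4]-P[i];print(np.linalg.norm(d),np.degrees(np.arctan2(d[1],d[0])))
print(np.mean(P,0))
for n,u,v in(("FL",264.2,152),("FR",254.6,242)):print(n,hit(s,(u,v),52))
for n,u,v,z in(("tape",294,285,10),("sw",240,252,15),("brass",375,244,30),("9v",367,265,48)):print(n,hit(t,(u,v),z))
print(calibration("wrist"))
E
```

```text
[[ 498.5 -109.9   52. ]
 [ 369.6 -341.8   52. ]
 [ 507.8 -416.9   52. ]
 [ 636.2 -187.6   52. ]]
265.2924763329841 -119.06392090935879
157.24070326649152 -28.542005399691835
262.7771026510116 60.73952712912735
158.13934869356487 150.54310828565184
[ 503.03899948 -264.04049396   52.        ]
FL [ 496.89643481 -113.95674628   52.        ]
FR [ 368.64331143 -344.12254248   52.        ]
tape [ 331.94972186 -244.25149933   10.        ]
sw [ 413.83701621 -113.8723619    15.        ]
brass [ 425.57850806 -441.1244178    30.        ]
9v [ 376.43123484 -417.49064201   48.        ]
{'fx': 276.9757777961037, 'fy': 276.9757777961037, 'cx': 320.5255589560115, 'cy': 195.90707479198716, 'tool_from_camera': array([[-4.09307498e-05, -9.51621136e-01, -3.07273839e-01,
         8.35435263e+01],
       [ 9.99999997e-01, -5.80679238e-05,  4.66291370e-05,
         1.39981399e+00],
       [-6.22160262e-05, -3.07273836e-01,  9.51621136e-01,
        -1.62432971e+02],
       [ 0.00000000e+00,  0.00000000e+00,  0.00000000e+00,
         1.00000000e+00]])}
```

Request:
move_arm(
  moves=[
    [0.5,-0.7,0,0,0,0,0],
    [1,-1.5,0,0,0,-1,0],
    [1.5,-2.3,0,0,0,-2,0],
    [2,-3.1,0,0,0,-3,0],
    [2.5,-3.9,0,0,0,-4,0],
    [3,-4.7,0,0,0,-4.5,0],
    [3.5,-5.5,0,0,0,-4.5,0],
    [4,-6.3,0,0,0,-4.5,0],
    [4.4,-7.1,0,0,0,-4.5,0],
    [4.8,-7.9,0,0,0,-4.5,0],
    [5,-8.7,0,0,0,-4.5,0],
    [5,-9.5,0,0,0,-4.5,0],
  ],
  newtons=30,
)

```text
time_s: 1.1
ee_pos: [467.3, 183.4, 222.4]
tool_rot: [[-0.868, 0.497, 0.0], [0.497, 0.868, -0.0], [-0.001, -0.0, -1.0]]
ft_force: [1.5, -0.3, 1.1]
finger_gap: 11.1
```

Request:
move_arm(
  moves=[
    [0,-0.9,0,0,0,0,0],
    [0,-1.8,0,0,0,0,0],
    [0,-2.7,0,0,0,0,0],
    [0,-3.6,0,0,0,0,0],
    [0,-4.5,0,0,0,0,0],
    [0,-5.4,0,0,0,0,0],
    [0,-6.3,0,0,0,0,0],
    [0,-7.2,0,0,0,0,0],
    [-0.1,-8.1,0,0,0,0,0],
    [-0.1,-9,0,0,0,0,0],
    [-0.15,-9.9,0,0,0,0,0],
    [-0.2,-10.6,0,0,0,0,0],
  ],
)

```text
time_s: 2.1
ee_pos: [457.3, -241.3, 222.6]
tool_rot: [[-0.868, 0.497, -0.0], [0.497, 0.868, -0.001], [-0.0, -0.001, -1.0]]
ft_force: [0.6, -0.1, 1.0]
finger_gap: 0.8
```

Request:
move_arm(
  moves=[
    [0,0,0,0,0,0,0],
    [0,0,0,0,0,0,0],
    [0,0,0,0,0,0,0],
  ],
)

```text
time_s: 2.35
ee_pos: [458.0, -237.5, 222.2]
tool_rot: [[-0.869, 0.495, -0.001], [0.495, 0.869, 0.001], [0.001, 0.0, -1.0]]
ft_force: [0.2, 1.1, -0.0]
finger_gap: 0.4
```

Run:
```python
from h import *
s=observe();print(s["time_s"],s["ee_pos"],s["tool_rot"].round(3),s["ft_force"],s["finger_gap"])
im=get_image("wrist");cv2.imwrite("pics/w1.png",(255*(im[:,:,::-1]/255.)**.6).astype('uint8'))
c=wcal();np.set_printoptions(suppress=True,precision=1)
E=np.array([[.870,-.492],[.492,.870]])
for x in(-82.5,82.5):
  for y in(-135,135):print(x,y,proj(c,np.r_[np.array([503,-264])+x*E[0]+y*E[1],52]))
```

```text
2.35 [ 458.04463721 -237.53690945  222.24144475] [[-0.869  0.495 -0.001]
 [ 0.495  0.869  0.001]
 [ 0.001  0.    -1.   ]] [ 0.23926495  1.05607988 -0.00384481] 0.4274900077705123
-82.5 -135 [205.7 153.6]
-82.5 135 [430.1 153.1]
82.5 -135 [221.1 272.5]
82.5 135 [415.9 272. ]
```

View pics/w1.png

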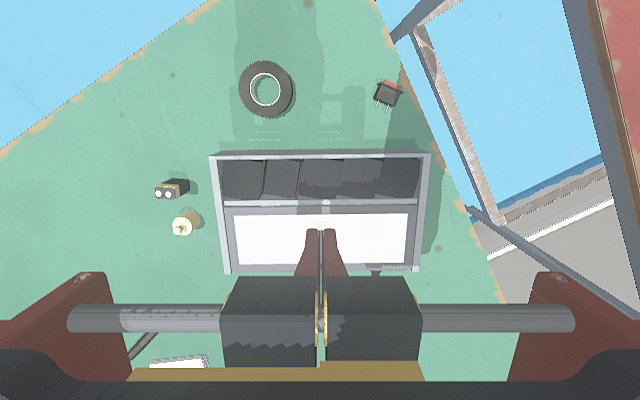

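The picture matches the estimate to about 2 px, with the channel at rows 158–200. The block second from the left (-y side, px ≈ 262–300) has heavy shadowed edges, which again fits y = -50. I'll check with an overlay of the predicted outlines.

Run:
```python
from h import *
im=cv2.imread("pics/w1.png")[145:285,200:440];im=cv2.resize(im,None,fx=3.3,fy=3.3,interpolation=cv2.INTER_CUBIC)
c=wcal();E=np.array([[.869,-.495],[.495,.869]])
def q(x,y,z,col):
    u=(proj(c,np.r_[np.array([503,-264])+x*E[0]+y*E[1],z])-[200,145])*3.3+1.15;cv2.drawMarker(im,tuple(int(v) for v in u.round()),col,0,12,1)
for y in(-135,135):
    q(-82.5,y,52,(0,0,255));q(82.5,y,52,(0,0,255))
for y in(-71.8,-28.2):
    for x in(-77.5,-23.5): q(x,y,44,(0,255,255))
cv2.imwrite("pics/w1c.png",im)
```

```text
(no output)
```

View pics/w1c.png

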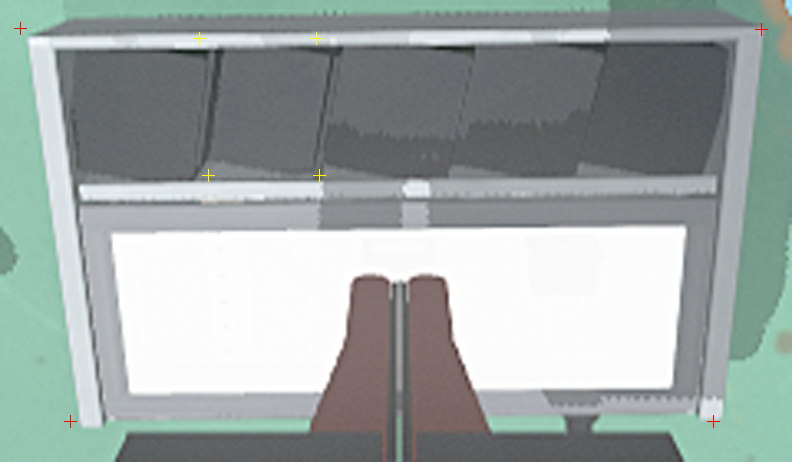

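The outlines agree to about 2 mm, and the groove block's edges (crop x ≈ 206 and 327) sit at case y ≈ -72 to -27. I'll move above it and come down short of the floor.

Request:
move_arm(
  moves=[
    [-0.3,-0.6,0,0,0,0,0],
    [-0.55,-1.1,-0.4,0,0,0,0],
    [-0.55,-1.1,-1.2,0,0,0,0],
    [-0.55,-1.1,-2,0,0,0,0],
    [-0.55,-1.1,-2.8,0,0,0,0],
    [-0.55,-1.1,-3.5,0,0,0,0],
    [-0.55,-1.1,-3.9,0,0,0,0],
    [-0.55,-1.1,-4.1,0,0,0,0],
    [-0.55,-1.1,-4.1,0,0,0,0],
    [-0.55,-1.1,-4.1,0,0,0,0],
  ],
)

```text
time_s: 3.23
ee_pos: [436.7, -281.9, 59.1]
tool_rot: [[-0.869, 0.494, 0.0], [0.494, 0.869, 0.0], [-0.0, 0.0, -1.0]]
ft_force: [0.7, -0.4, 0.7]
finger_gap: 0.4
```

Run:
```python
from h import *
s=observe();print(s["ee_pos"],s["ft_force"])
im=get_image("wrist");cv2.imwrite("pics/w2.png",cv2.resize((255*(im[100:340,130:510,::-1]/255.)**.5).astype('uint8'),None,fx=2,fy=2,interpolation=cv2.INTER_CUBIC))
```

```text
[ 436.68059847 -281.86362341   59.09903706] [ 0.73005196 -0.37173284  0.67957689]
```

View pics/w2.png

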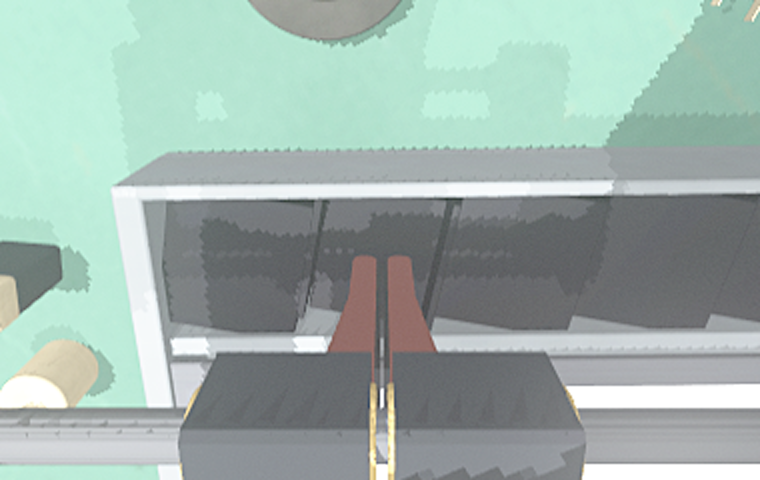

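The tip (px 381, 260) sits between the groove's edges (≈ 312 and 438). Now I'll descend gently, checking the force.

Request:
move_arm(
  moves=[
    [0,0,-0.1,0,0,0,0],
    [0,0,-0.2,0,0,0,0],
    [0,0,-0.3,0,0,0,0],
    [0,0,-0.35,0,0,0,0],
    [0,0,-0.4,0,0,0,0],
    [0,0,-0.42,0,0,0,0],
    [0,0,-0.45,0,0,0,0],
    [0,0,-0.45,0,0,0,0],
  ],
)

```text
time_s: 3.95
ee_pos: [436.0, -282.5, 40.5]
tool_rot: [[-0.869, 0.495, -0.0], [0.495, 0.869, 0.0], [0.0, -0.0, -1.0]]
ft_force: [0.2, -0.1, -0.9]
finger_gap: 0.7
```

Free at z = 40.5, below the 44 mm floor, so the tip is in the groove. Now I'll press slowly.

Request:
move_arm(
  moves=[
    [0,0,-0.05,0,0,0,0],
    [0,0,-0.1,0,0,0,0],
    [0,0,-0.13,0,0,0,0],
    [0,0,-0.16,0,0,0,0],
    [0,0,-0.19,0,0,0,0],
    [0,0,-0.22,0,0,0,0],
    [0,0,-0.25,0,0,0,0],
    [0,0,-0.25,0,0,0,0],
  ],
)

```text
time_s: 4.62
ee_pos: [436.3, -282.6, 30.8]
tool_rot: [[-0.869, 0.496, 0.0], [0.496, 0.869, -0.0], [-0.0, 0.0, -1.0]]
ft_force: [-0.2, -0.1, 3.2]
finger_gap: 1.0
```

Request:
move_arm(
  moves=[
    [0,0,-0.03,0,0,0,0],
    [0,0,-0.05,0,0,0,0],
    [0,0,-0.07,0,0,0,0],
    [0,0,-0.07,0,0,0,0],
    [0,0,-0.07,0,0,0,0],
  ],
)

```text
time_s: 5.03
ee_pos: [436.4, -282.6, 29.2]
tool_rot: [[-0.869, 0.496, 0.001], [0.496, 0.869, 0.0], [-0.001, 0.001, -1.0]]
ft_force: [-4.2, 2.4, 20.1]
finger_gap: 0.4
```

The end stop is reached (20 N at z ≈ 29). I'll give one small extra push to seat it.

Request:
move_arm(
  moves=[
    [0,0,-0.015,0,0,0,0],
    [0,0,-0.02,0,0,0,0],
    [0,0,-0.02,0,0,0,0],
    [0,0,-0.02,0,0,0,0],
  ],
)

```text
time_s: 5.37
ee_pos: [436.4, -282.7, 29.1]
tool_rot: [[-0.868, 0.496, 0.002], [0.496, 0.868, 0.001], [-0.001, 0.002, -1.0]]
ft_force: [-7.1, 5.4, 28.8]
finger_gap: 0.8
```

Bottomed: 29 N with no further travel. I'll withdraw straight up.

Request:
move_arm(
  moves=[
    [0,0,0.05,0,0,0,0],
    [0,0,0.12,0,0,0,0],
    [0,0,0.25,0,0,0,0],
    [0,0,0.5,0,0,0,0],
    [0,0,0.9,0,0,0,0],
    [0,0,1.5,0,0,0,0],
    [0,0,2.3,0,0,0,0],
    [0,0,3.1,0,0,0,0],
    [0,0,3.9,0,0,0,0],
    [0,0,4.6,0,0,0,0],
    [0,0,5,0,0,0,0],
    [0,0,5,0,0,0,0],
  ],
)

```text
time_s: 6.37
ee_pos: [437.5, -283.7, 231.3]
tool_rot: [[-0.868, 0.496, 0.006], [0.496, 0.868, -0.002], [-0.006, 0.001, -1.0]]
ft_force: [0.6, -1.5, -0.2]
finger_gap: 0.2
```

Request:
move_arm(
  moves=[
    [0,0.7,0,0,0,0,0],
    [0,1.5,0,0,0,0,0],
    [0,2.3,0,0,0,0,0],
    [0,3.1,0,0,0,0,0],
    [0,3.9,0,0,0,0,0],
    [0,4.7,0,0,0,0,0],
    [0,5.5,0,0,0,0,0],
    [0,6.3,0,0,0,0,0],
    [0,7.1,0,0,0,0,0],
    [0,7.8,0,0,0,0,0],
    [0,8,0,0,0,0,0],
    [0,8,0,0,0,0,0],
  ],
)

```text
time_s: 7.37
ee_pos: [435.6, 39.5, 226.5]
tool_rot: [[-0.871, 0.492, -0.001], [0.492, 0.871, -0.0], [0.001, -0.001, -1.0]]
ft_force: [0.2, -1.0, -0.0]
finger_gap: 0.5
```

Run:
```python
from h import *
s=observe();print(s["time_s"],s["ee_pos"],s["ft_force"])
a=get_image("top")[:,:,::-1];b=get_image("scene")[:,:,::-1]
cv2.imwrite("pics/t1.png",a);cv2.imwrite("pics/s1.png",b)
f=lambda i:(255*(i/255.)**.6).astype('uint8')
b0=cv2.imread("pics/scene0.png")[140:310,190:370]
cv2.imwrite("pics/end.png",np.hstack([cv2.resize(f(x),None,fx=2.2,fy=2.2) for x in(b0,b[140:310,190:370])]))
d=cv2.absdiff(a,cv2.imread("pics/top0.png")).max(2)
for n,u,v in(("tape",294,285),("sw",240,252),("brass",375,244),("9v",367,265)):print(n,d[v-10:v+10,u-9:u+9].mean())
d=cv2.absdiff(b,cv2.imread("pics/scene0.png")).max(2)
for n,u,v in(("tape",215,233),("sw",230,180),("brass",316,283),("9v",282,283)):print(n,d[v-12:v+12,u-10:u+10].mean())
```

```text
7.3667 [435.60653469  39.48161704 226.50291937] [ 0.24658089 -0.95701382 -0.0331747 ]
tape 2.1666666666666665
sw 2.0305555555555554
brass 2.1944444444444446
9v 2.191666666666667
tape 3.408333333333333
sw 3.564583333333333
brass 2.4270833333333335
9v 3.214583333333333
```

View pics/end.png

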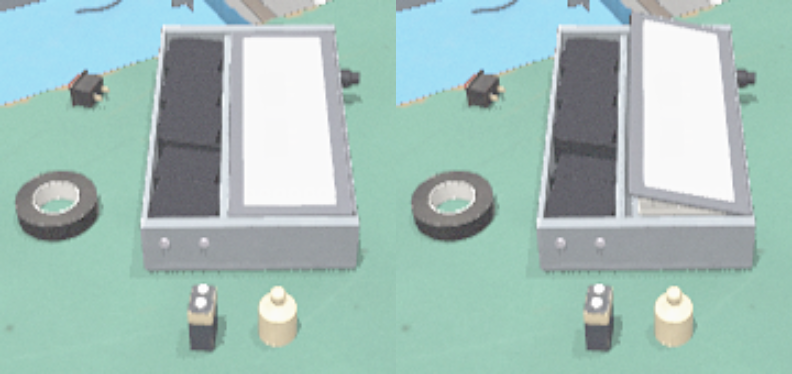

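The cover now stands ajar with its front edge lifted, and the four loose things are unmoved. I'm handing it in.

```bash
python3 -c "
from station import *
print(job_done())"
```

```text
the job is handed in; nothing more can be done
None
```

The release key is pressed fully down and the cover has popped ajar. I handed the job in at about 7.4 s on the robot's clock.

- **Finding the groove:** I located it by sight in the block at y = -50 mm, rather than sweeping the floor. The shut fingertip then passed freely below floor level there: z = 40.5 mm, with the floor at 44 mm.
- **Pressing the key:** The key moved with little force until it stopped at z ≈ 29 mm, which is the stated fully-down height. The force rose to 29 N there with no further travel. I then lifted the hand straight up and moved it well clear.
- **Last checks:** The scene picture shows the cover's front edge raised. Before-and-after pictures show no change around the switch, tape roll, brass weight or battery. The force on the tool was about zero after the hand withdrew.
- **Limits:** I did not measure the cover's angle; I judged it from the key's end stop and the picture. In the wrist view the enclosure stood about 2 mm and 1° off my first estimate. I corrected the 2 mm before going down and left the 1°. No check failed.

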